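# Close a housing into the leak-test pot

### The job

Get the moulded housing ready for its leak test: lay it flat, open side up, on the floor of the open test pot and swing the hinged lid down onto the neck. Then push the cap's lugs round clockwise (seen from above) until the screw cap is fully home against its stop, and swing the lock lever over and down so that its bar lies between the lugs. Leave the tape roll and the dish of screws where they are.

Things in the scene. Friction and masses are not known exactly. Their poses are not given: they have to be found in the camera images.
- test_pot: Round aluminium leak-test pot on a dark steel base plate (10 mm thick, 78 mm radius), fixed. Origin: pot's axis at table height, z up, lid hinge along +x. Inner radius 50 mm, floor 24 mm and rim 58 mm above the table; outer radius 61 mm. A gauge and an air elbow stick out below z = 37 mm; the hinge ears (102 mm out) reach z = 58 mm, the lever's clevis (114 mm out) z = 76 mm.
- pot_floor (a point): Centre of the pot's floor, 24 mm above the table, on the pot's axis.
- lid_hinge (a point): Centre of the lid's hinge pin: 102 mm from the pot's axis along the pot's +x, 50 mm above the table. The pin is parallel to the pot's y.
- lid (a joint): Angle of the lid's arm about the hinge pin: 0 = down on the pot, 1.95 = fully open, leaning away from the pot. A stiff hinge (about 0.5 N m): the lid stays where it is left. The arm is a 20 mm wide bar from the hinge to the centre of the cap; with the lid down its top is 93 mm above the table.
- lid_back (a point): Point on the outer (top) face of the cap where the lid can be pushed: on the lid's middle line, 138 mm from the hinge pin along it and 28 mm off the pin's plane; with the lid down it is 78 mm above the table. Its x axis points to the hinge, its z axis is the cap's outward normal (up when the lid is down).
- cap (a joint): Turn of the screw cap: 0 = unscrewed; grows clockwise seen from above (lid down); 2.6 rad = home against the stop; it sinks 4 mm on the way. Friction 0.2 N m. Its interrupted thread passes the neck's thread only below about 0.2 rad, so the lid must be down before the cap is turned. Cap: aluminium disc 120 mm across, 15 mm thick, with a 19 mm skirt.
- cap_lug (a point): Centre of one of the cap's three equal lugs (120 degrees apart), 78 mm from its axis: bars 14 mm wide and high, from 60 to 90 mm radius. Lid down, mid height is 70 mm above the table unscrewed, 67 mm home; bearing about the pot's z is -70 degrees less the cap angle, so it passes the side away from the hinge and comes home beside the lever.
- lever_pivot (a point): Pivot of the lock lever: 114 mm from the pot's axis, 67 mm above the table, at +151.75 degrees about the pot's z from its +x. Its pin is horizontal, square to the radius.
- lock_lever (a joint): Angle of the lock lever: 0 = shut, its bar lies level and radial at lug height beside a lug of the home cap; 2.15 = fully open, leaning outward. It stays where it is left (friction about 0.09 N m). A lug that lies under it (cap not quite home) stops it.
- lever_ball (a point): Centre of the black ball (18 mm diameter) at the lever's end, 71 mm from the pivot; shut, it is 48 mm from the pot's axis and 92 mm above the table.
- housing: Black moulded housing, an open-topped box 40 x 63 x 16 mm, loose on the table near the robot. Origin: centre of its underside; x along the 40 mm (with a small tab at +x: the walls run from x = -20 to +14 mm), y along the 63 mm, z up, open side up.
- tape_roll: Roll of masking tape, 64 mm across, 19 mm high; bystander. Origin: centre of its underside.
- steel_dish: Small steel dish of odd screws, 68 mm across, 17 mm high; bystander. Origin: centre of its underside.
Mind the look-alikes: they are no part of the job. Of the things like the housing, leave any that is blue; of the rest the larger one is meant.

How it is judged:
By the outcome, as a careful person would: the job done as asked, in the order asked, and still so for the second after the job is handed in, with the robot touching nothing.
It also fails if it takes over 72 s, if anything falls off the work surface, if the arm or the gripper's body presses on something with over 40 N, if the wrist force passes 120 N, or if a joint passes its speed limit or range.

### The arm

A 7-joint arm with a two-finger parallel gripper is mounted at the origin on a cart in front of the work surface, level with it; the furniture and walls round the work are solid. World frame = base frame: x ahead of the robot, y to its left, z up, the work surface at z = 0. Lengths are in mm, angles in rad, forces in N, time in s.
With the tool pointing down it reaches from about 425 to 950 mm from the base axis. Payload 4.7 kg.
Tool frame: the origin (TCP) lies midway between the tips of the shut fingers; the grasp point (between the pads) lies 19 mm behind it; x points along the fingers, z is the direction in which the jaws open and shut, and the axes are right-handed (so a half turn about x gives the same grasp; the last joint's range is limited). The gripper opens to 87 mm and grips with 3 to 60 N. Pads are 19 mm wide; open, the fingers measure 117 mm over their backs; the gripper's body (75 mm by 190 mm) begins 51 mm behind the grasp point.
Start: joints at [1.15, 0.469, -0.049, 1.532, 0.024, 1.141, -0.082], TCP at [257.798, -623.851, 222.573] pointing down, gripper open.
Joint ranges: [-2.59, 2.59], [-0.33, 1.99], [-1.39, 1.29], [0.1, 2.45], [-1.04, 4.18], [0.21, 1.99], [-2.66, 2.66]. Speed limits (rad/s): [2.57, 2.57, 3.14, 3.14, 3.14, 3.14, 3.14].

### API

Orientations are given as a unit quaternion [w, x, y, z].
In Python, from cell import robot, imaging, job, nets gives the robot as it stands.
- The arm moves only by the tool arm_command, never from a script. Its argument "increments" is a list of rows, each a list of 7 numbers: the turn, a rotation vector about the tool's x, y, z in rad, then the shift along the tool's x, y, z in m, then the closure, from 0 (fully open) to 1 (shut). In form: [[rx, ry, rz, x, y, z, jaw], ...]. A call has 1 to 10 rows; each row is the pose to reach, as a shift and turn from the pose commanded when the call began, along the tool's axes at that moment; what a row does not reach only later rows make up. A row lasts 1/8 s, in which the tool goes at most 62.5 mm and 10.7 degrees, less where a joint would pass 70% of its speed; a pose out of reach is approached as far as the arm can. A call with a gripper value outside its range is refused whole. The fingers move at their own pace and stop on an object; "newtons" is the grip in N (left out, the last holds). Time passes only in rows, so rows that repeat a pose let the fingers close. It gives the time, the measured TCP pose, the force and the opening at its end, in the units of the state.
- robot.get_state(): the state, without advancing time (a new reading comes with each control period).
- imaging.camera(name): name is "side" or "top"; returns the picture (400x640x3 uint8, red, green, blue); there is no depth.
- imaging.camera_info(name): a dict with "vertical_fov" (degrees; the focal length in pixels is half the picture's height over the tangent of half this angle, whatever the lens; pixels are square), "cx", "cy" (the principal point, pixels), "R" (3x3) and "t" (3): a world point X has camera coordinates R X + t. Camera axes: x right, y down, z forward; pixel columns grow to the right and rows downward; lengths in mm; the calibration is good to about 2 mm. A picture is of the moment at which its call begins. camera_info takes no time and is no camera call.
- job.hand_in(): hands the job in, once; it reports no verdict.
Trained networks look in the newest picture that a camera, given by its name, has taken for a name from the list of things; names that differ only in an ending like _2 or _b are one class to them, and where a whole thing is asked for, a point or a joint stands for the part that bears it (a point fixed in the world has none). Each returns a list of dicts, best first, with "confidence" (0 to 1); they miss things now and then, are a little off and sometimes report something else, mostly with a low value. They report only what shows in the picture. A call takes as long as a camera call. They do not tell look-alikes from the thing itself.
- nets.spot_in(camera, query): "position" ([column, row] in pixels, amid what is visible of it).
- nets.regions_of(camera, query): "mask" (400x640 bool, what is visible of it) and "position" ([column, row] in pixels, amid what is visible of it).
The state is a dict: "time": time; "joint_pos": joint angles; "joint_velocities": joint speeds; "joint_torque": joint torques, N m; "eef_pos": TCP position; "orientation": TCP orientation; "contact_force": force on the tool from outside, world axes, zero at the start; "wrist_torque": the same for the moment, N m; "finger_gap": finger opening in mm.
Only numpy, scipy, OpenCV 4.12 (cv2) and the standard library are available. Lean on these libraries where they do the work, as an engineer would, in place of code of your own. Each camera call takes 0.05 s, during which the arm holds its last target. There are 200 camera calls.

## Working session

There is one attempt and no reset: what is moved stays moved. The work goes in short steps, Python scripts to look and compute and a tool call to move; the robot and the scene stay as the last step left them, time stands still between calls to the robot, and variables do not carry over. Pictures are saved under pics/ and viewed, about 8 in all and at most 12, crops included, and the job is handed in when it is done.

Besides the shell and the picture viewer there is one more tool, called after "Emit:" as a command line: name --pt "numbers of a row" for each row, then --argument value for the rest. arm_command: Moves the arm, as the interface text tells. Its arguments: {"type":"object","properties":{"increments":{"type":"array","items":{"type":"array","items":{"type":"number"}}},"newtons":{"type":"number"}},"required":["increments"]}

```bash
ls; mkdir -p pics
python3 - <<'E'
from cell import robot, imaging, job, nets
import cv2,numpy as np
s=robot.get_state()
for k in s: print(k,np.round(s[k],3))
for c in("side","top"):
    im=imaging.camera(c); cv2.imwrite(f"pics/{c}0.png",im[:,:,::-1])
    i=imaging.camera_info(c); print(c,i)
    for q in("housing","test_pot","lever_ball","cap_lug","tape_roll","steel_dish","lid","lock_lever","cap"):
        print(q,[(np.round(d["position"]).astype(int).tolist(),round(d["confidence"],2)) for d in nets.spot_in(c,q)])
E
```

```text
pics
time 0.0
joint_pos [ 1.15   0.469 -0.049  1.534  0.024  1.141 -0.082]
joint_velocities [ 0.002  0.001  0.     0.    -0.001 -0.    -0.001]
joint_torque [-0.0000e+00 -5.0797e+01 -8.1000e-02 -2.3616e+01 -6.1000e-02  3.8000e-02
  0.0000e+00]
eef_pos [ 257.514 -623.293  221.504]
orientation [ 0.587  0.393  0.588 -0.393]
contact_force [ 0.19   0.238 -0.568]
wrist_torque [-0.019 -0.048 -0.026]
finger_gap 87.042
side {'vertical_fov': 50.70470101380034, 'cx': 320.7650685964563, 'cy': 199.26955962370752, 'R': array([[-0.99252194, -0.12137766,  0.01294873],
       [-0.08141942,  0.57925162, -0.8110724 ],
       [ 0.0909455 , -0.80606143, -0.58480244]]), 't': array([550.30451505, 109.22952927, 876.89428255])}
housing [([381, 284], 0.8), ([251, 215], 0.65)]
test_pot [([316, 188], 0.63)]
lever_ball [([304, 210], 0.53), ([312, 128], 0.26), ([384, 205], 0.24)]
cap_lug [([310, 126], 0.8)]
tape_roll [([384, 242], 0.77), ([311, 128], 0.28)]
steel_dish [([382, 205], 0.79)]
lid [([314, 127], 0.92)]
lock_lever [([306, 212], 0.61)]
cap [([310, 128], 0.86), ([315, 184], 0.54)]
top {'vertical_fov': 57.834866744626865, 'cx': 319.1893237944774, 'cy': 200.18909563296094, 'R': array([[ 2.42890011e-02, -9.99704779e-01, -6.32422695e-04],
       [-9.93978789e-01, -2.40822597e-02, -1.06893461e-01],
       [ 1.06846673e-01,  3.22495013e-03, -9.94270279e-01]]), 't': array([ 24.56949706, 570.63929135, 883.67966344])}
housing [([337, 148], 0.74), ([238, 265], 0.7), ([276, 260], 0.68)]
test_pot [([380, 199], 0.97), ([368, 264], 0.71)]
lever_ball [([303, 195], 0.66)]
cap_lug [([427, 184], 0.79)]
tape_roll [([324, 270], 0.86)]
steel_dish [([368, 259], 0.72), ([276, 260], 0.26)]
lid [([427, 183], 0.56)]
lock_lever [([308, 192], 0.44)]
cap [([429, 184], 0.88)]
```

View pics/top0.png

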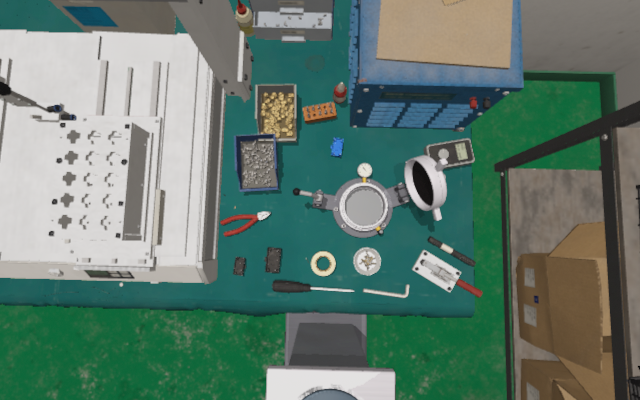

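View pics/side0.png

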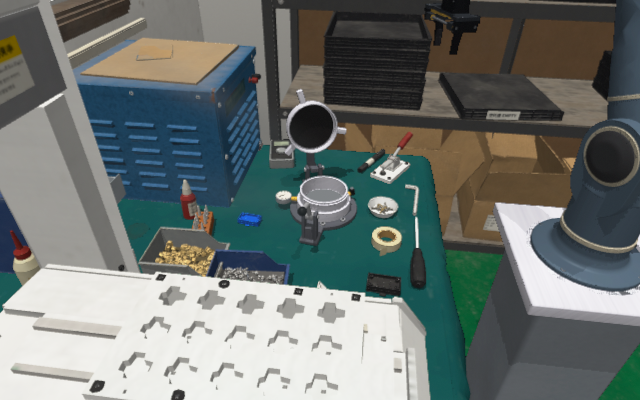

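Top view: pot at about (363,206), lid open toward (427,184), lever to (300,192). Like the housing: the black box at (274,260), a smaller black one at (239,266), and a blue one at (337,148). I choose (274,260) and check it in a crop.

```bash
cat > h.py <<'E'
from cell import robot, imaging, job, nets
import cv2,numpy as np
from scipy.spatial.transform import Rotation as Ro
I={c:imaging.camera_info(c) for c in("side","top")}
def f(c): return 200/np.tan(np.radians(I[c]["vertical_fov"]/2))
def proj(c,X):
    i=I[c];p=np.atleast_2d(X)@i["R"].T+i["t"]
    return p[:,:2]/p[:,2:]*f(c)+[i["cx"],i["cy"]]
def plane(c,uv,z):
    i=I[c];uv=np.atleast_2d(uv)
    d=np.c_[(uv-[i["cx"],i["cy"]])/f(c),np.ones(len(uv))]@i["R"]
    o=-i["R"].T@i["t"]
    return o+d*((z-o[2])/d[:,2])[:,None]
def ray(c,uv):
    i=I[c];d=np.append((np.array(uv)-[i["cx"],i["cy"]])/f(c),1)@i["R"]
    return -i["R"].T@i["t"],d/np.linalg.norm(d)
def tri(a,b):
    A=0;B=0
    for c,uv in(("top",a),("side",b)):
        o,d=ray(c,uv);P=np.eye(3)-np.outer(d,d);A=A+P;B=B+P@o
    return np.linalg.solve(A,B)
def tcp():
    s=robot.get_state();q=s["orientation"];return np.array(s["eef_pos"]),Ro.from_quat([q[1],q[2],q[3],q[0]])
def axes(yaw):
    "tool down, jaw axis z at yaw in world"
    x=np.array([0,0,-1.]);z=np.array([np.cos(yaw),np.sin(yaw),0]);return Ro.from_matrix(np.c_[x,np.cross(z,x),z])
def rel(P,R,P0=None,R0=None):
    if P0 is None:P0,R0=tcp()
    return np.round(np.r_[(R0.inv()*R).as_rotvec(),R0.inv().apply(np.array(P)-P0)/1000],4)
E
python3 - <<'E'
from h import *
im=imaging.camera("top")[:,:,::-1]
a=cv2.resize(im[150:250,290:450],None,fx=5,fy=5,interpolation=cv2.INTER_CUBIC)
b=cv2.resize(im[235:290,220:348],None,fx=5,fy=5,interpolation=cv2.INTER_CUBIC)
# compose 800x ~ 500 +
cv2.imwrite("pics/pot.png",a); cv2.imwrite("pics/hous.png",b)
for r in nets.regions_of("top","housing")+nets.regions_of("side","housing"):
    m=r["mask"].astype(np.uint8);print(np.round(r["position"]),r["confidence"],m.sum(),cv2.minAreaRect(cv2.findNonZero(m)))
for n,z in((" lever_ball",None),):
    pass
for uv in ((274,260),(239,266)): print(plane("top",uv,8))
print(plane("top",(363.5,206),58), tri((298,192),(304,210)))
E
```

```text
[274. 259.] 0.72 355 ((273.0, 260.0), (24.0, 16.0), 90.0)
[239. 266.] 0.66 176 ((239.05406188964844, 266.1756591796875), (10.357135772705078, 17.755090713500977), 9.462322235107422)
[338. 147.] 0.44 205 ((336.4595031738281, 147.24325561523438), (11.507928848266602, 19.39908218383789), 9.462322235107422)
[384. 283.] 0.77 714 ((382.9864501953125, 285.0810852050781), (34.85258483886719, 22.522661209106445), 9.462322235107422)
[[416.58062275 149.65004373   8.        ]]
[[399.37473004 237.92420217   8.        ]]
[[555.2701033  -70.33186135  58.        ]] [577.79998463  87.22512955 114.285644  ]
```

View pics/pot.png

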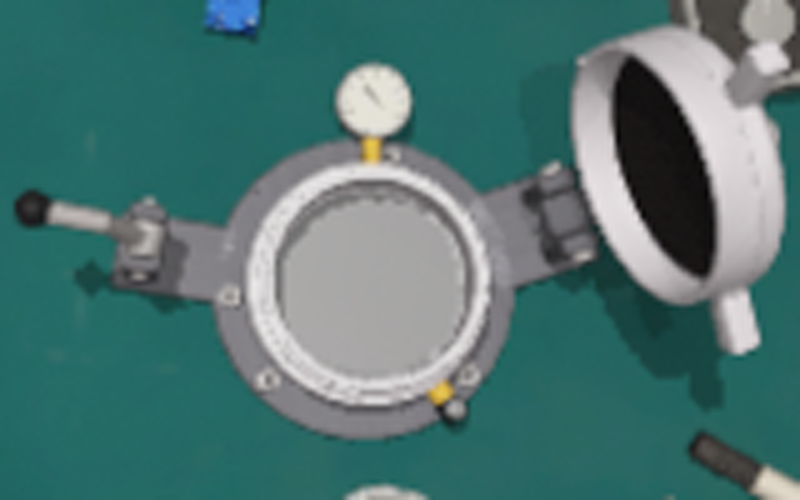

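View pics/hous.png

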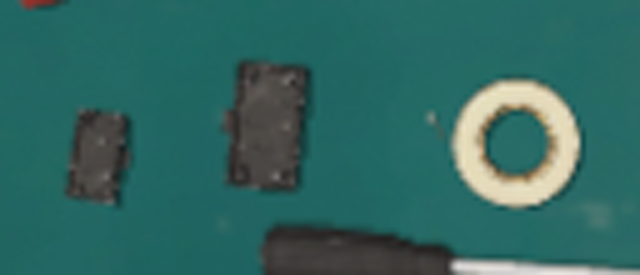

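Crop: the larger black box spans about (267..282, 247..273) with a tab on its left. I still need its up/down side, so I'll take a side crop and fit the pot yaw.

Run:
```python
from h import *
im=imaging.camera("side")[:,:,::-1]
c=cv2.resize(im[264:304,350:414],None,fx=8,fy=8,interpolation=cv2.INTER_CUBIC)
d=cv2.resize(im[100:264,240:400],None,fx=2,fy=2,interpolation=cv2.INTER_CUBIC)
o=np.zeros((328+0,512+320,3),np.uint8);o[:320,:512]=c;o[:,512:]=d
cv2.imwrite("pics/s1.png",cv2.resize(o,(800,315)))
g=lambda x,y,ox,oy:((x+.5)/5-.5+ox,(y+.5)/5-.5+oy)
C=plane("top",g(369,283,290,150),58)[0];B=plane("top",g(365,290,290,150),10)[0]
H=plane("top",g(566,213,290,150),50)[0];L=plane("top",g(142,237,290,150),67)[0]
print(C,B);
for P in(H,L):
    v=(P-C)[:2];print(np.linalg.norm(v),np.degrees(np.arctan2(v[1],v[0])))
for z in (8,16):
  for p in((238,62),(310,68),(298,190),(228,184),(224,122)): print(z,plane("top",g(*p,220,235),z)[0].round(1))
```

```text
[554.77326717 -70.09298972  58.        ] [555.59785884 -73.81961641  10.        ]
105.19786190418549 -68.86565492111268
113.04349164370916 80.3750111570643
8 [448.9 168.2   8. ]
8 [446.8 131.4   8. ]
8 [385.4 135.3   8. ]
8 [387.5 170.9   8. ]
8 [418.5 174.2   8. ]
16 [449.1 167.1  16. ]
16 [447.  130.6  16. ]
16 [386.1 134.4  16. ]
16 [388.2 169.7  16. ]
16 [419. 173.  16.]
```

View pics/s1.png

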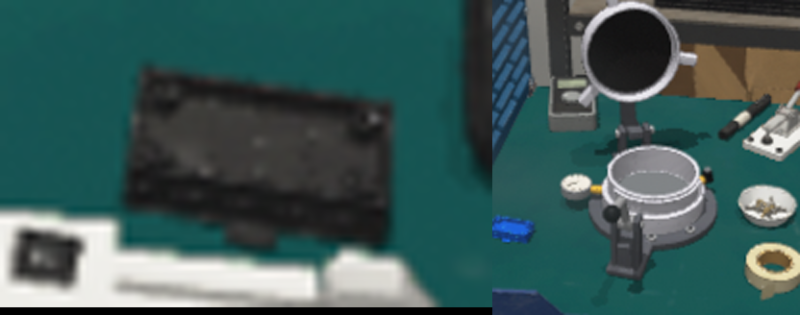

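Run:
```python
from h import *
for uv in((356,292),(375,296.5),(390,297)):
    o,d=ray("side",uv)
    print(uv,[ (o+d*((y-o[1])/d[1])).round(0).tolist() for y in(180,200,220,240,260,280)])
for uv in((218,264),(218,240),(216,282)):
    o,d=ray("top",uv)
    print(uv,[ (o+d*((z-o[2])/d[2])).round(0).tolist() for z in(0,50,100,150,200)])
print(-I["side"]["R"].T@I["side"]["t"])
```

```text
(356, 292) [[468.0, 180.0, 8.0], [468.0, 200.0, 30.0], [468.0, 220.0, 52.0], [469.0, 240.0, 74.0], [469.0, 260.0, 96.0], [469.0, 280.0, 118.0]]
(375, 296.5) [[433.0, 180.0, 1.0], [434.0, 200.0, 23.0], [436.0, 220.0, 46.0], [438.0, 240.0, 68.0], [439.0, 260.0, 90.0], [441.0, 280.0, 113.0]]
(390, 297) [[406.0, 180.0, 4.0], [408.0, 200.0, 26.0], [411.0, 220.0, 48.0], [414.0, 240.0, 70.0], [416.0, 260.0, 93.0], [419.0, 280.0, 115.0]]
(218, 264) [[402.0, 294.0, 0.0], [406.0, 280.0, 50.0], [410.0, 266.0, 100.0], [414.0, 252.0, 150.0], [417.0, 239.0, 200.0]]
(218, 240) [[464.0, 297.0, 0.0], [464.0, 283.0, 50.0], [464.0, 269.0, 100.0], [465.0, 255.0, 150.0], [465.0, 241.0, 200.0]]
(216, 282) [[357.0, 296.0, 0.0], [363.0, 282.0, 50.0], [369.0, 269.0, 100.0], [375.0, 255.0, 150.0], [382.0, 241.0, 200.0]]
[475.3331175  710.35395189 594.27722703]
```

The housing already lies open side up, with the inside and corner bosses visible. The machine edge is at about y=266, z=100, so a jaw-along-y grasp clears it.

Run:
```python
from h import *
P,R=tcp();z=R.apply([0,0,1]);print(R.as_matrix().round(3),np.degrees(np.arctan2(z[1],z[0])))
for y in(87.1,-92.9):
    print(rel([450,-280,260],axes(np.radians(y))),rel([433,150,110],axes(np.radians(y))))
    print((R.inv()*axes(np.radians(y))).magnitude())
```

```text
[[ 0.     0.924  0.382]
 [-0.     0.382 -0.924]
 [-1.     0.     0.   ]] -67.55333167946608
[-2.6992e+00  1.0000e-04  1.0000e-04 -3.7400e-02  3.0900e-01 -2.4440e-01] [-2.6992e+00  1.0000e-04  1.0000e-04  1.1250e-01  4.5740e-01 -6.4830e-01]
2.6992098361325536
[ 4.424e-01  1.000e-04 -0.000e+00 -3.740e-02  3.090e-01 -2.444e-01] [ 4.424e-01  1.000e-04 -0.000e+00  1.125e-01  4.574e-01 -6.483e-01]
0.44238282421764047
```

Emit:
arm_command --pt "-0.17 0 0 -0.006 0.042 -0.034 0" --pt "-0.34 0 0 -0.012 0.084 -0.068 0" --pt "-0.51 0 0 -0.018 0.126 -0.102 0" --pt "-0.68 0 0 -0.024 0.17 -0.137 0" --pt "-0.85 0 0 -0.03 0.214 -0.171 0" --pt "-1.02 0 0 -0.035 0.258 -0.205 0" --pt "-1.19 0 0 -0.035 0.302 -0.24 0" --pt "-1.36 0 0 -0.035 0.323 -0.29 0" --pt "-1.53 0 0 -0.035 0.343 -0.34 0" --pt "-1.7 0 0 -0.035 0.363 -0.39 0"

```text
time: 2.45
eef_pos: [444.3, -123.1, 257.8]
orientation: [0.683, -0.184, 0.683, 0.184]
contact_force: [1.1, -0.0, -0.3]
finger_gap: 86.8
```

Run:
```python
from h import *
s=robot.get_state();print(s["time"],np.round(s["joint_pos"],2),np.round(s["eef_pos"]))
print(rel([433,150,110],axes(np.radians(87.1))));print(rel([433,150,110],axes(np.radians(87.1)))[:3]*57.3)
print(rel([433,150,4],axes(np.radians(87.1))))
```

```text
2.45 [ 0.74  0.13 -0.61  1.94  0.08  1.09  0.62] [ 444. -123.  258.]
[-0.9936 -0.      0.001   0.1477  0.2419  0.1274]
[-56.93328  -0.        0.0573 ]
[-0.9936 -0.      0.001   0.2537  0.242   0.1274]
```

Emit:
arm_command --pt "-0.17 0 0 0.02 0.04 0.021 0" --pt "-0.34 0 0 0.045 0.08 0.042 0" --pt "-0.51 0 0 0.07 0.12 0.064 0" --pt "-0.68 0 0 0.095 0.16 0.085 0" --pt "-0.85 0 0 0.12 0.2 0.106 0" --pt "-0.99 0 0 0.148 0.242 0.127 0" --pt "-0.994 0 0 0.18 0.242 0.127 0" --pt "-0.994 0 0 0.21 0.242 0.127 0" --pt "-0.994 0 0 0.225 0.242 0.127 0" --pt "-0.994 0 0 0.225 0.242 0.127 0"

```text
time: 3.7
eef_pos: [433.8, 148.1, 32.1]
orientation: [0.513, -0.486, 0.514, 0.486]
contact_force: [0.3, -0.1, 0.0]
finger_gap: 86.8
```

Run:
```python
from h import *
s=robot.get_state();print(s["time"],np.round(s["joint_pos"],2),np.round(s["eef_pos"]))
print(rel([433,150,4],axes(np.radians(87.1))))
c="top";im=imaging.camera(c)[:,:,::-1]
a=cv2.resize(im[220:300,230:330],None,fx=5,fy=5,interpolation=cv2.INTER_CUBIC)
im=imaging.camera("side")[:,:,::-1]
b=cv2.resize(im[220:320,340:400],None,fx=4,fy=4,interpolation=cv2.INTER_CUBIC)
cv2.imwrite("pics/g1.png",np.hstack([a,b]))
```

```text
3.7 [ 0.17  0.51 -0.73  2.17  0.56  0.66  0.56] [434. 148.  32.]
[-0.0052 -0.0005 -0.0012  0.0281  0.0009  0.0018]
```

View pics/g1.png

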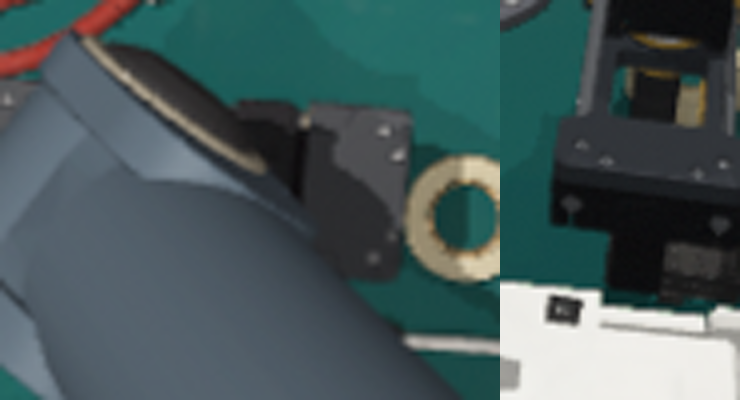

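The arm hides the housing from above; in the side view the fingers look centred near it. I'll descend and close.

Emit:
arm_command --pt "-0.005 0 0 0.014 0.001 0.002 0" --pt "-0.005 0 0 0.027 0.001 0.002 0" --pt "-0.005 0 0 0.0275 0.001 0.002 0.3" --pt "-0.005 0 0 0.0275 0.001 0.002 0.8" --pt "-0.005 0 0 0.0275 0.001 0.002 0.8" --pt "-0.005 0 0 0.0275 0.001 0.002 0.8" --pt "-0.005 0 0 0.0275 0.001 0.002 0.8" --newtons 15

```text
time: 4.68
eef_pos: [433.3, 150.3, 5.2]
orientation: [0.513, -0.487, 0.512, 0.487]
contact_force: [0.4, -0.6, 0.1]
finger_gap: 44.8
```

Emit:
arm_command --pt "0 0 0 0 0 0 0.8" --pt "0 0 0 0 0 0 0.8" --pt "0 0 0 0 0 0 0.8"

```text
time: 5.05
eef_pos: [433.3, 150.4, 5.1]
orientation: [0.513, -0.487, 0.512, 0.487]
contact_force: [-0.0, -0.5, 1.5]
finger_gap: 34.0
```

Run:
```python
from h import *
a=axes(np.radians(21))
print(rel([433,150,140],a)); print(rel([560.8,-85.7,140],a)); print(rel([560.8,-85.7,70],a));print(rel([560.8,-85.7,30],a))
```

```text
[ 1.1536e+00  1.0000e-04  2.0000e-04 -1.3490e-01  2.0000e-04 -4.0000e-04]
[ 1.1536e+00  1.0000e-04  2.0000e-04 -1.3480e-01 -1.3940e-01 -2.2930e-01]
[ 1.1536e+00  1.0000e-04  2.0000e-04 -6.4800e-02 -1.3940e-01 -2.2930e-01]
[ 1.1536e+00  1.0000e-04  2.0000e-04 -2.4800e-02 -1.3940e-01 -2.2930e-01]
```

Emit:
arm_command --pt "0 0 0 -0.03 0 0 0.8" --pt "0 0 0 -0.08 0 0 0.8" --pt "0 0 0 -0.13 0 0 0.8" --pt "0.16 0 0 -0.135 -0.02 -0.033 0.8" --pt "0.33 0 0 -0.135 -0.04 -0.066 0.8" --pt "0.5 0 0 -0.135 -0.06 -0.1 0.8" --pt "0.67 0 0 -0.135 -0.08 -0.133 0.8" --pt "0.84 0 0 -0.135 -0.1 -0.166 0.8" --pt "1.0 0 0 -0.135 -0.12 -0.2 0.8" --pt "1.1536 0 0 -0.135 -0.1394 -0.2293 0.8"

```text
time: 6.3
eef_pos: [560.9, -87.2, 139.7]
orientation: [0.695, -0.127, 0.696, 0.127]
contact_force: [1.6, 0.6, -0.1]
finger_gap: 34.0
```

Run:
```python
from h import *
s=robot.get_state();print(s["time"],s["finger_gap"],np.round(s["joint_pos"],2),np.round(s["eef_pos"]))
a=axes(np.radians(21))
print(rel([560.8,-85.7,30],a))
im=imaging.camera("side")[:,:,::-1]
cv2.imwrite("pics/c1.png",cv2.resize(im[80:260,210:430],None,fx=3,fy=3,interpolation=cv2.INTER_CUBIC))
```

```text
6.3 34.03623394862802 [ 0.48  0.43 -0.51  1.86  0.26  0.92  0.2 ] [561. -87. 140.]
[-0.0059 -0.0007  0.      0.1097  0.0015  0.0006]
```

View pics/c1.png

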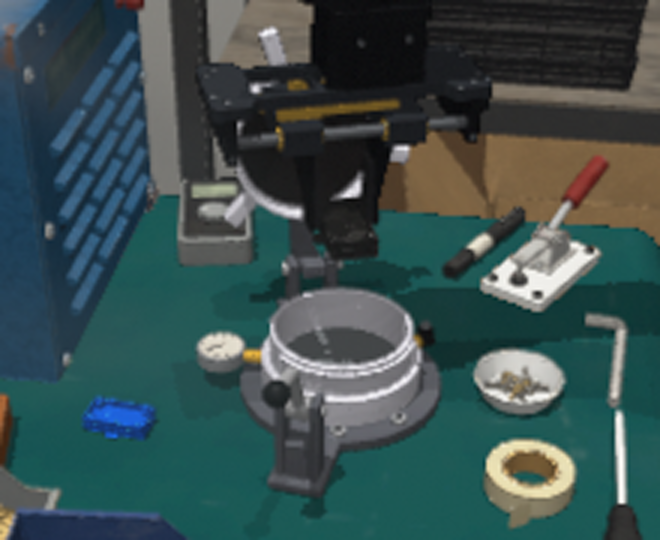

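Emit:
arm_command --pt "-0.006 0 0 0.04 0.0015 0.0006 0.8" --pt "-0.006 0 0 0.08 0.0015 0.0006 0.8" --pt "-0.006 0 0 0.1 0.0015 0.0006 0.8" --pt "-0.006 0 0 0.106 0.0015 0.0006 0.8" --pt "-0.006 0 0 0.109 0.0015 0.0006 0.8" --pt "-0.006 0 0 0.109 0.0015 0.0006 0.8"

```text
time: 7.1
eef_pos: [561.6, -84.1, 32.0]
orientation: [0.696, -0.131, 0.694, 0.131]
contact_force: [0.0, 0.2, -0.2]
finger_gap: 33.8
```

Emit:
arm_command --pt "0 0 0 0.002 0 0 0.8" --pt "0 0 0 0.003 0 0 0.8"

```text
time: 7.35
eef_pos: [561.2, -84.2, 29.1]
orientation: [0.695, -0.131, 0.695, 0.131]
contact_force: [-1.8, 0.2, 10.5]
finger_gap: 33.9
```

On the floor (10 N). I'll open slightly and retreat up.

Emit:
arm_command --pt "0 0 0 -0.0005 0 0 0.49" --pt "0 0 0 -0.0005 0 0 0.49" --pt "0 0 0 -0.0005 0 0 0.49" --pt "0 0 0 -0.03 0 0 0.49" --pt "0 0 0 -0.08 0 0 0.49" --pt "0 0 0 -0.14 0 0 0.6" --pt "0 0 0 -0.2 0 0 0.9" --pt "0 0 0 -0.24 0 0 1" --pt "0 0 0 -0.24 0 0 1"

```text
time: 8.48
eef_pos: [562.7, -83.9, 271.7]
orientation: [0.697, -0.132, 0.692, 0.13]
contact_force: [0.4, 1.3, -0.3]
finger_gap: 12.5
```

```bash
cat >> h.py <<'E'
C=np.array([555.2,-71.5]);YAW=np.radians(-70)
def W(x,y,z):
    c,s=np.cos(YAW),np.sin(YAW);return np.array([C[0]+c*x-s*y,C[1]+s*x+c*y,z])
def tilt(yaw,t):
    "tool down with jaw axis at world yaw, then pointing tilted by t from down toward the pot (-pot x)"
    ax=np.array([-np.sin(YAW),np.cos(YAW),0]) # pot y
    return Ro.from_rotvec(ax*t)*axes(yaw)
def lidP(th,off=0,a=138):
    u=np.array([-np.cos(th),np.sin(th)]);n=np.array([np.sin(th),np.cos(th)])
    p=np.array([102,50])+a*u+(28+off)*n;return W(p[0],0,p[1])
E
python3 - <<'E'
from h import *
s=robot.get_state();print(s["time"],s["finger_gap"],np.round(s["joint_pos"],2),np.round(s["eef_pos"]))
T=tilt(np.radians(20),.7);print(T.apply([1,0,0]),W(-1,0,0)-W(0,0,0))
for th in np.arange(1.95,-.1,-.39): print(round(th,2),lidP(th).round())
# lid angle: silhouettes
m=nets.regions_of("top","cap")[0]["mask"].astype(np.uint8);print(cv2.minAreaRect(cv2.findNonZero(m)),cv2.boundingRect(m))
def capout(th):
    t=np.linspace(0,2*np.pi,60);o=[]
    for off in(28,-6):
      for a in t:
        u=np.array([-np.cos(th),np.sin(th)]);n=np.array([np.sin(th),np.cos(th)])
        p=np.array([102,50])+(102+60*np.cos(a))*u+off*n;o.append(W(p[0],60*np.sin(a),p[1]))
    return np.array(o)
for th in(1.8,1.95): 
    q=proj("top",capout(th));print(th,q.min(0),q.max(0))
cv2.imwrite("pics/d.png",cv2.resize(imaging.camera("top")[130:270,280:480,::-1],None,fx=4,fy=4,interpolation=cv2.INTER_CUBIC))
E
```

```text
8.475 12.50723613075848 [ 0.52  0.3  -0.56  1.71  0.18  1.17  0.28] [563. -84. 272.]
[-0.22033543  0.60536661 -0.76484219] [-0.34202014  0.93969262  0.        ]
1.95 [ 616. -240.  168.]
1.56 [ 599. -192.  188.]
1.17 [ 580. -141.  188.]
0.78 [563. -94. 167.]
0.39 [550. -57. 128.]
0.0 [543. -38.  78.]
((425.0206298828125, 187.3188018798828), (42.52593231201172, 64.72786712646484), 1.7357045412063599) (404, 155, 44, 66)
1.8 [405.02801778 154.49272942] [451.28473889 211.05520148]
1.95 [407.99535742 153.2451975 ] [458.60983    209.24698505]
```

View pics/d.png

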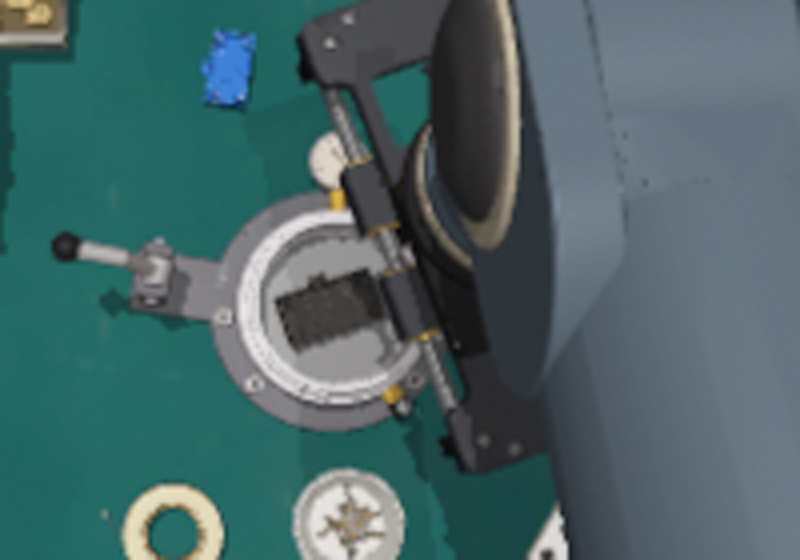

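The picture shows the housing flat, open side up in the pot at about (330,310) of the crop. The lid comes next: I'll go up and over behind it with the tool tilted towards the pot.

Run:
```python
from h import *
y=np.radians(20)
P0,R0=tcp()
for r,z,t in((60,345,0),(120,345,.15),(180,345,.33),(235,340,.5),(250,300,.6),(245,250,.7),(235,200,.7),(225,178,.7)):
    print(rel(W(r,0,z),tilt(y,t),P0,R0).round(3).tolist())
```

```text
[0.023, -0.001, 0.0, -0.077, -0.046, -0.002]
[0.023, -0.002, 0.15, -0.077, -0.106, -0.003]
[0.023, -0.005, 0.33, -0.077, -0.166, -0.004]
[0.023, -0.006, 0.5, -0.072, -0.221, -0.006]
[0.022, -0.008, 0.6, -0.032, -0.236, -0.006]
[0.022, -0.009, 0.7, 0.018, -0.231, -0.006]
[0.022, -0.009, 0.7, 0.068, -0.221, -0.006]
[0.022, -0.009, 0.7, 0.09, -0.211, -0.005]
```

Emit:
arm_command --pt "0.02 0 0 -0.04 -0.02 0 1" --pt "0.02 0 0.05 -0.07 -0.06 -0.002 1" --pt "0.02 0 0.2 -0.07 -0.11 -0.003 1" --pt "0.02 0 0.35 -0.07 -0.165 -0.004 1" --pt "0.02 0 0.5 -0.07 -0.215 -0.006 1" --pt "0.02 0 0.6 -0.05 -0.235 -0.006 1" --pt "0.02 0 0.7 -0.01 -0.236 -0.006 1" --pt "0.02 0 0.7 0.03 -0.236 -0.006 1" --pt "0.02 0 0.7 0.03 -0.236 -0.006 1"

```text
time: 9.7
eef_pos: [638.9, -305.5, 231.5]
orientation: [0.605, 0.125, 0.701, 0.356]
contact_force: [1.5, -0.1, -0.5]
finger_gap: 0.5
```

Run:
```python
from h import *
s=robot.get_state();print(s["time"],s["finger_gap"],np.round(s["joint_pos"],2),np.round(s["eef_pos"]),s["contact_force"])
P0,R0=tcp();y=np.radians(20);print(W(250,0,240),(R0.inv()*tilt(y,.7)).as_rotvec().round(3))
for r,z in((240,200),(225,178),(195,178)): print(rel(W(r,0,z),tilt(y,.7)).round(3).tolist())
im=np.hstack([cv2.resize(imaging.camera(c)[a:a+200,b:b+220,::-1],None,fx=1.8,fy=2) for c,a,b in(("side",40,210),("top",110,330))])
cv2.imwrite("pics/e.png",im)
```

```text
9.7 0.5056920086617753 [ 0.77  0.91 -0.5   0.97 -0.13  1.83  0.7 ] [ 639. -305.  232.] [ 1.54609365 -0.14778745 -0.45454626]
[ 640.70503583 -306.4231552   240.        ] [-0.005 -0.015 -0.009]
[-0.005, -0.015, -0.009, 0.029, -0.014, 0.002]
[-0.005, -0.015, -0.009, 0.056, -0.017, 0.002]
[-0.005, -0.015, -0.009, 0.075, 0.006, 0.002]
```

View pics/e.png

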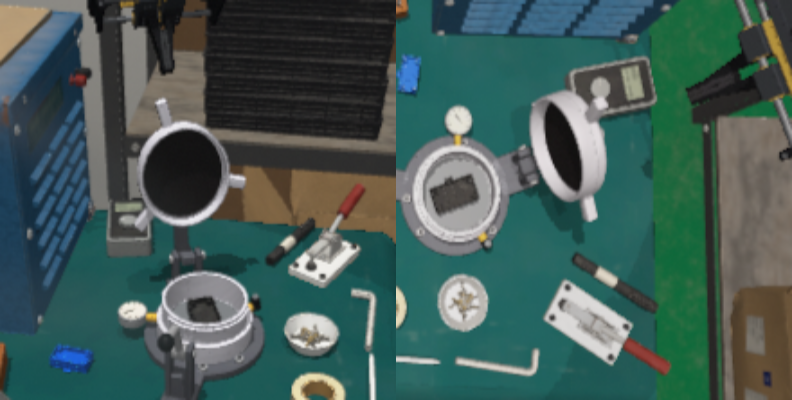

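Emit:
arm_command --pt "0 -0.015 -0.01 0.029 -0.014 0.002 1" --pt "0 -0.015 -0.01 0.056 -0.017 0.002 1" --pt "0 -0.015 -0.01 0.075 0.006 0.002 1" --pt "0 -0.015 -0.01 0.081 0.014 0.002 1" --pt "0 -0.015 -0.01 0.085 0.018 0.002 1"

```text
time: 10.42
eef_pos: [619.8, -241.3, 186.9]
orientation: [0.617, 0.12, 0.694, 0.35]
contact_force: [0.1, -0.5, -0.0]
finger_gap: 0.9
```

Run:
```python
from h import *
y=np.radians(20);P0,R0=tcp();c,s=np.cos(YAW),np.sin(YAW);d=P0[:2]-C
print("pot frame",c*d[0]+s*d[1],-s*d[0]+c*d[1],P0[2])
im=np.hstack([cv2.resize(imaging.camera(c)[a:a+100,b:b+110,::-1],None,fx=3.6,fy=4) for c,a,b in(("side",60,260),("top",130,380))])
cv2.imwrite("pics/f.png",im)
def pose(th):
    t=min(.7,max(th,0));e=np.array([-np.cos(t),np.sin(t)]);k=9.5*min(1,max(0,(th-t)/.1))
    u=np.array([-np.cos(th),np.sin(th)]);n=np.array([np.sin(th),np.cos(th)])
    p=np.array([102,50])+138*u+28*n-k*e
    return W(p[0],0,p[1]),tilt(y,t),p
for th in np.arange(1.8,.7,-.11):
    P,R,p=pose(th);print(round(th,2),p.round(),rel(P,R,P0,R0).round(3).tolist())
```

```text
pot frame 181.6254360149537 2.630786063271401 186.9013681619015
1.8 [168. 172.] [0.001, 0.008, 0.014, 0.02, 0.001, -0.003]
1.69 [153. 178.] [0.001, 0.008, 0.014, 0.025, 0.016, -0.003]
1.58 [139. 182.] [0.001, 0.008, 0.014, 0.031, 0.03, -0.003]
1.47 [123. 184.] [0.001, 0.008, 0.014, 0.039, 0.043, -0.003]
1.36 [108. 185.] [0.001, 0.008, 0.014, 0.048, 0.056, -0.003]
1.25 [ 92. 184.] [0.001, 0.008, 0.014, 0.059, 0.067, -0.003]
1.14 [ 77. 181.] [0.001, 0.008, 0.014, 0.071, 0.077, -0.003]
1.03 [ 62. 177.] [0.001, 0.008, 0.014, 0.084, 0.086, -0.003]
0.92 [ 48. 171.] [0.001, 0.008, 0.014, 0.097, 0.093, -0.003]
0.81 [ 34. 163.] [0.001, 0.008, 0.014, 0.112, 0.099, -0.003]
```

View pics/f.png

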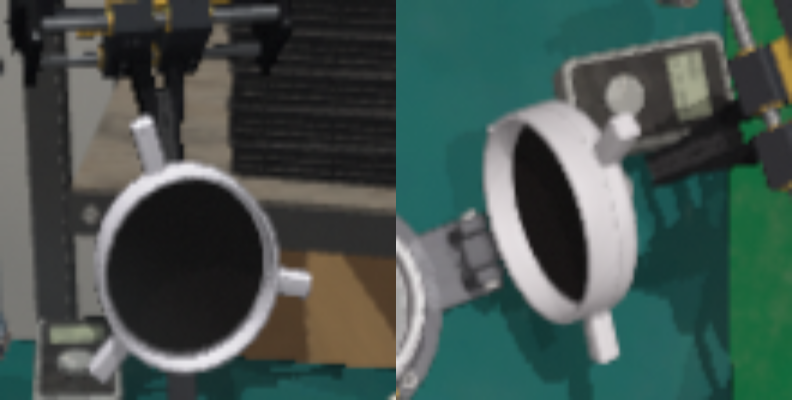

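Side crop: the closed fingers are behind the lid, between the top lug and the centre line, with a small gap. I'll push it over.

Emit:
arm_command --pt "0 0.008 0.014 0.02 0.001 -0.003 1" --pt "0 0.008 0.014 0.025 0.016 -0.003 1" --pt "0 0.008 0.014 0.031 0.03 -0.003 1" --pt "0 0.008 0.014 0.039 0.043 -0.003 1" --pt "0 0.008 0.014 0.048 0.056 -0.003 1" --pt "0 0.008 0.014 0.059 0.067 -0.003 1" --pt "0 0.008 0.014 0.071 0.077 -0.003 1" --pt "0 0.008 0.014 0.084 0.086 -0.003 1" --pt "0 0.008 0.014 0.097 0.093 -0.003 1" --pt "0 0.008 0.014 0.112 0.099 -0.003 1"

```text
time: 11.78
eef_pos: [566.0, -101.0, 161.9]
orientation: [0.611, 0.125, 0.696, 0.356]
contact_force: [-0.5, -1.2, 4.7]
finger_gap: 0.4
```

```bash
cat >> h.py <<'E'
def pot():
    P,_=tcp();c,s=np.cos(YAW),np.sin(YAW);d=P[:2]-C;return np.round([c*d[0]+s*d[1],-s*d[0]+c*d[1],P[2]],1)
def pose(th):
    y=np.radians(20);t=min(.7,max(th,0));e=np.array([-np.cos(t),np.sin(t)]);k=9.5*min(1,max(0,(th-t)/.1))
    u=np.array([-np.cos(th),np.sin(th)]);n=np.array([np.sin(th),np.cos(th)])
    p=np.array([102,50])+138*u+28*n-k*e
    return W(p[0],0,p[1]),tilt(y,t),p
E
python3 - <<'E'
from h import *
print(pot(),robot.get_state()["contact_force"],robot.get_state()["joint_pos"])
P0,R0=tcp()
for th in np.arange(.7,-.05,-.08):
    P,R,p=pose(th);print(round(th,2),p.round(),rel(P,R,P0,R0).round(3).tolist())
print(nets.spot_in("side","cap")[:1],nets.spot_in("top","cap")[:1])
E
```

```text
[3.140e+01 1.000e-01 1.619e+02] [-0.54655011 -1.2484282   4.72331499] [ 0.75065948  0.711474   -0.58910173  1.56200238 -0.21795528  1.36632491
  0.64364143]
0.7 [ 14. 160.] [0.001, -0.001, -0.006, 0.012, 0.012, -0.0]
0.62 [  6. 153.] [0.001, -0.001, -0.086, 0.023, 0.014, -0.0]
0.54 [ -2. 145.] [0.001, -0.001, -0.166, 0.035, 0.014, -0.0]
0.46 [ -9. 136.] [0.001, -0.001, -0.246, 0.046, 0.014, -0.0]
0.38 [-16. 127.] [0.001, -0.001, -0.326, 0.057, 0.013, -0.0]
0.3 [-22. 118.] [0.001, -0.001, -0.406, 0.068, 0.012, 0.0]
0.22 [-27. 107.] [0.001, -0.001, -0.486, 0.079, 0.009, 0.0]
0.14 [-31.  97.] [0.001, -0.001, -0.566, 0.09, 0.005, 0.0]
0.06 [-34.  86.] [0.001, -0.001, -0.646, 0.1, 0.001, 0.0]
-0.02 [-37.  75.] [0.001, -0.001, -0.706, 0.11, -0.005, 0.0]
[{'position': [309.4, 129.4], 'confidence': 0.78}] [{'position': [379.4, 196.8], 'confidence': 0.71}]
```

Emit:
arm_command --pt "0 0 -0.006 0.012 0.012 0 1" --pt "0 0 -0.086 0.023 0.014 0 1" --pt "0 0 -0.166 0.035 0.014 0 1" --pt "0 0 -0.246 0.046 0.014 0 1" --pt "0 0 -0.326 0.057 0.013 0 1" --pt "0 0 -0.406 0.068 0.012 0 1" --pt "0 0 -0.486 0.079 0.009 0 1" --pt "0 0 -0.566 0.09 0.005 0 1" --pt "0 0 -0.646 0.1 0.001 0 1" --pt "0 0 -0.706 0.106 -0.003 0 1"

```text
time: 13.12
eef_pos: [543.0, -38.9, 78.5]
orientation: [0.696, -0.125, 0.696, 0.123]
contact_force: [-0.4, 0.5, 2.2]
finger_gap: 0.7
```

Run:
```python
from h import *
print(pot(),robot.get_state()["contact_force"])
```

```text
[-34.8  -0.3  78.5] [-0.40264535  0.47117813  2.21996049]
```

Press on gently until it seats.

Emit:
arm_command --pt "0 0 0 0.0015 0 0 1" --pt "0 0 0 0.003 0 0 1" --pt "0 0 0 0.0035 0 0 1"

```text
time: 13.5
eef_pos: [542.7, -37.7, 77.0]
orientation: [0.696, -0.123, 0.697, 0.124]
contact_force: [-7.6, 4.9, 19.2]
finger_gap: 0.5
```

Lid seated: 19 N at z=77. Next I set up beside lug A (bearing −70°), jaws radial.

```bash
cat >> h.py <<'E'
def arc(b,r=80,z=64):
    "finger at pot bearing b deg, jaws radial"
    B=np.radians(b);return W(r*np.cos(B),r*np.sin(B),z),axes(B+np.pi+YAW)
E
python3 - <<'E'
from h import *
P0,R0=tcp();q=robot.get_state()["joint_pos"];print(np.round(q,2))
for b,z in((-45,125),(-45,64)): print(b,z,rel(*arc(b,80,z),P0,R0).round(3).tolist())
Q=arc(-45)
for b in range(-54,-135,-9): print(b,rel(*arc(b),*Q).round(3).tolist())
E
```

```text
[ 0.3   0.47 -0.39  1.96  0.25  0.76  0.12]
-45 125 [-0.784, -0.001, -0.002, -0.048, -0.092, -0.057]
-45 64 [-0.784, -0.001, -0.002, 0.013, -0.092, -0.057]
-54 [0.157, 0.0, 0.0, -0.0, 0.012, 0.001]
-63 [0.314, 0.0, 0.0, -0.0, 0.025, 0.004]
-72 [0.471, 0.0, 0.0, -0.0, 0.036, 0.009]
-81 [0.628, 0.0, 0.0, -0.0, 0.047, 0.015]
-90 [0.785, 0.0, 0.0, -0.0, 0.057, 0.023]
-99 [0.942, 0.0, 0.0, -0.0, 0.065, 0.033]
-108 [1.1, 0.0, 0.0, 0.0, 0.071, 0.044]
-117 [1.257, 0.0, 0.0, 0.0, 0.076, 0.055]
-126 [1.414, 0.0, 0.0, 0.0, 0.079, 0.068]
```

Emit:
arm_command --pt "0 0 0 -0.05 0 0 1" --pt "-0.17 0 0 -0.05 -0.02 -0.012 1" --pt "-0.34 0 0 -0.05 -0.04 -0.025 1" --pt "-0.51 0 0 -0.05 -0.065 -0.04 1" --pt "-0.68 0 0 -0.05 -0.09 -0.055 1" --pt "-0.784 0 0 -0.05 -0.092 -0.057 1" --pt "-0.784 0 0 -0.05 -0.092 -0.057 1"

```text
time: 14.38
eef_pos: [520.9, -147.2, 125.0]
orientation: [0.597, -0.379, 0.598, 0.379]
contact_force: [-0.3, 0.8, 0.4]
finger_gap: 0.6
```

Run:
```python
from h import *
print(pot(),robot.get_state()["contact_force"]); print(rel(*arc(-45)).round(4).tolist())
im=np.hstack([cv2.resize(imaging.camera(c)[a:a+100,b:b+100,::-1],None,fx=4,fy=4,interpolation=cv2.INTER_CUBIC) for c,a,b in(("side",130,265),("top",150,310))])
cv2.imwrite("pics/k.png",im)
print(proj("side",[W(78*np.cos(np.radians(a)),78*np.sin(np.radians(a)),70) for a in(-70,50,170)]).round())
print(proj("top",[W(78*np.cos(np.radians(a)),78*np.sin(np.radians(a)),70) for a in(-70,50,170)]).round())
```

```text
[ 59.4 -58.1 125. ] [-0.33659192  0.78643713  0.36208665]
[-0.0037, -0.0012, -0.0004, 0.061, 0.0009, 0.0031]
[[353. 174.]
 [294. 175.]
 [327. 205.]]
[[385. 231.]
 [376. 176.]
 [333. 210.]]
```

View pics/k.png

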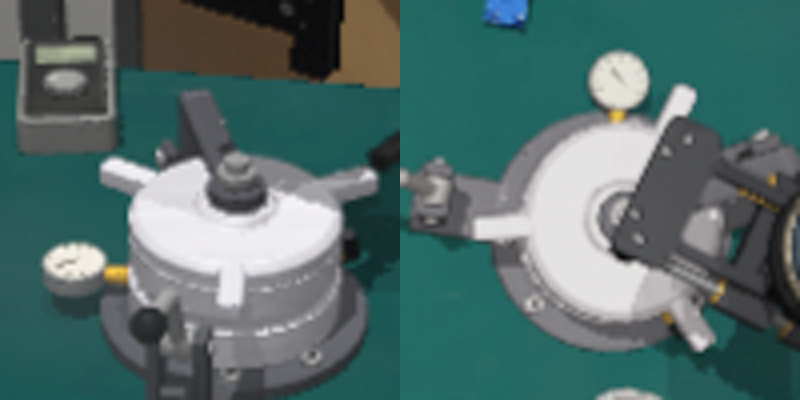

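Crop: lid is down, lugs at top px (385,231), (380,175), (335,207), as predicted within 2 px. I'll shift the pot centre to (556.5,−73.5), go down and push lug A round.

```bash
sed -i 's/555.2,-71.5/556.5,-73.5/' h.py
python3 - <<'E'
from h import *
print(rel(*arc(-45)).round(4).tolist(),pot())
E
```

```text
[-0.0022, -0.0016, 0.0001, 0.0612, -0.0011, 0.0009] [ 56.4 -57.9 125.2]
```

Emit:
arm_command --pt "0 0 0 0.04 0 0.001 1" --pt "0 0 0 0.061 -0.001 0.001 1" --pt "0.157 0 0 0.061 0.011 0.002 1" --pt "0.314 0 0 0.061 0.024 0.005 1" --pt "0.471 0 0 0.061 0.035 0.01 1" --pt "0.628 0 0 0.061 0.046 0.016 1" --pt "0.785 0 0 0.061 0.056 0.024 1" --pt "0.942 0 0 0.061 0.064 0.034 1"

```text
time: 15.48
eef_pos: [477.3, -89.3, 64.1]
orientation: [0.704, -0.067, 0.705, 0.064]
contact_force: [0.4, -3.2, -2.5]
finger_gap: 0.2
```

Run:
```python
from h import *
s=robot.get_state();p=pot();print(p,np.hypot(p[0],p[1]),np.degrees(np.arctan2(p[1],p[0])),s["contact_force"],np.round(s["joint_pos"],2))
P0,R0=tcp()
for b in range(-108,-163,-9): print(b,rel(*arc(b),P0,R0).round(3).tolist())
print([(np.round(d["position"]),d["confidence"]) for d in nets.spot_in("top","cap_lug")])
```

```text
[-12.2 -79.8  64.1] 80.72719492215742 -98.69220128819752 [ 0.4122189  -3.16244043 -2.49077579] [ 0.35  0.4  -0.31  2.11  0.2   0.66  0.09]
-108 [0.15, -0.002, 0.003, 0.0, 0.013, 0.002]
-117 [0.308, -0.001, 0.004, -0.0, 0.025, 0.004]
-126 [0.465, -0.001, 0.004, -0.0, 0.037, 0.009]
-135 [0.622, -0.001, 0.004, -0.0, 0.048, 0.016]
-144 [0.779, -0.0, 0.004, -0.0, 0.057, 0.024]
-153 [0.936, -0.0, 0.004, -0.0, 0.065, 0.033]
-162 [1.093, 0.0, 0.004, -0.0, 0.072, 0.044]
[(array([360., 208.]), 0.58)]
```

Pushing force 3.2 N as expected. Continue.

Emit:
arm_command --pt "0.15 0 0 0 0.013 0.002 1" --pt "0.308 0 0 0 0.025 0.004 1" --pt "0.465 0 0 0 0.037 0.009 1" --pt "0.622 0 0 0 0.048 0.016 1" --pt "0.779 0 0 0 0.057 0.024 1" --pt "0.936 0 0 0 0.065 0.033 1" --pt "1.093 0 0 0 0.072 0.044 1" --pt "1.093 0 0 0 0.072 0.044 1"

```text
time: 16.52
eef_pos: [506.8, -8.8, 63.5]
orientation: [0.637, 0.305, 0.638, -0.307]
contact_force: [-0.4, 0.3, 0.6]
finger_gap: 0.4
```

Run:
```python
from h import *
s=robot.get_state();p=pot();print(p,np.hypot(p[0],p[1]),np.degrees(np.arctan2(p[1],p[0])),s["contact_force"],np.round(s["joint_pos"],2))
P0,R0=tcp()
b0=-162
for b,z in ((-155,64),(-155,120),(-110,120),(-60,120),(-34,120),(-34,62)): print(b,z,rel(*arc(b,80,z),P0,R0).round(3).tolist())
```

```text
[-77.8 -24.6  63.5] 81.59656855530139 -162.45328667231777 [-0.36935193  0.31565485  0.59619734] [-0.02  0.41 -0.05  2.07  0.04  0.67 -1.  ]
-155 64 [-0.111, 0.0, 0.003, -0.0, -0.01, 0.002]
-155 120 [-0.111, 0.0, 0.003, -0.056, -0.011, 0.002]
-110 120 [-0.896, -0.001, 0.003, -0.056, -0.064, 0.032]
-60 120 [-1.769, -0.002, 0.003, -0.056, -0.08, 0.097]
-34 120 [-2.223, -0.003, 0.002, -0.056, -0.065, 0.13]
-34 62 [-2.223, -0.003, 0.002, 0.002, -0.065, 0.13]
```

Emit:
arm_command --pt "-0.111 0 0 0 -0.01 0.002 1" --pt "-0.111 0 0 -0.056 -0.011 0.002 1" --pt "-0.29 0 0 -0.056 -0.024 0.008 1" --pt "-0.46 0 0 -0.056 -0.036 0.014 1" --pt "-0.64 0 0 -0.056 -0.048 0.022 1" --pt "-0.81 0 0 -0.056 -0.059 0.028 1" --pt "-0.98 0 0 -0.056 -0.068 0.038 1" --pt "-1.16 0 0 -0.056 -0.074 0.05 1" --pt "-1.34 0 0 -0.056 -0.079 0.063 1" --pt "-1.51 0 0 -0.056 -0.081 0.077 1"

```text
time: 17.77
eef_pos: [492.0, -121.2, 120.7]
orientation: [0.674, -0.216, 0.674, 0.214]
contact_force: [-1.1, -0.6, -0.1]
finger_gap: 0.6
```

Run:
```python
from h import *
s=robot.get_state();p=pot();print(p,np.hypot(p[0],p[1]),np.degrees(np.arctan2(p[1],p[0])),s["contact_force"],np.round(s["joint_pos"],2))
P0,R0=tcp()
for b,z in ((-60,120),(-34,120),(-34,61),(-42,61),(-50,61),(-58,61),(-66,61)): print(b,z,rel(*arc(b,80,z),P0,R0).round(3).tolist())
```

```text
[ 22.7 -76.9 120.7] 80.18042155040095 -73.5540026942891 [-1.149409   -0.58311757 -0.06233736] [ 0.43  0.34 -0.33  2.02  0.15  0.8   0.63]
-60 120 [-0.255, -0.001, 0.003, 0.001, -0.019, 0.003]
-34 120 [-0.709, -0.002, 0.002, 0.001, -0.051, 0.02]
-34 61 [-0.709, -0.002, 0.002, 0.06, -0.05, 0.02]
-42 61 [-0.569, -0.001, 0.003, 0.06, -0.041, 0.013]
-50 61 [-0.43, -0.001, 0.003, 0.06, -0.032, 0.008]
-58 61 [-0.29, -0.001, 0.003, 0.06, -0.021, 0.004]
-66 61 [-0.15, -0.001, 0.003, 0.06, -0.01, 0.001]
```

Emit:
arm_command --pt "-0.17 0 0 0.001 -0.013 0.002 1" --pt "-0.34 0 0 0.001 -0.026 0.005 1" --pt "-0.52 0 0 0.001 -0.038 0.011 1" --pt "-0.69 0 0 0.001 -0.05 0.019 1" --pt "-0.709 0 0 0.03 -0.05 0.02 1" --pt "-0.709 0 0 0.06 -0.05 0.02 1" --pt "-0.569 0 0 0.06 -0.041 0.013 1" --pt "-0.43 0 0 0.06 -0.032 0.008 1" --pt "-0.29 0 0 0.06 -0.021 0.004 1" --pt "-0.15 0 0 0.06 -0.01 0.001 1"

```text
time: 19.02
eef_pos: [499.1, -129.5, 60.7]
orientation: [0.658, -0.263, 0.657, 0.26]
contact_force: [1.9, -1.5, -2.7]
finger_gap: 0.6
```

Run:
```python
from h import *
s=robot.get_state();p=pot();print(p,np.hypot(p[0],p[1]),np.degrees(np.arctan2(p[1],p[0])),s["contact_force"],np.round(s["joint_pos"],2))
P0,R0=tcp()
for b in (-73,-78,-82,-85,-88): print(b,rel(*arc(b,80,61),P0,R0).round(3).tolist())
```

```text
[ 33.  -73.1  60.7] 80.20355353723424 -65.70385156674573 [ 1.91305171 -1.50361054 -2.67558003] [ 0.41  0.44 -0.3   2.05  0.21  0.68  0.73]
-73 [0.111, 0.0, 0.005, -0.0, 0.01, 0.001]
-78 [0.198, 0.0, 0.005, -0.0, 0.017, 0.002]
-82 [0.268, 0.0, 0.005, -0.0, 0.022, 0.003]
-85 [0.32, 0.001, 0.005, -0.0, 0.026, 0.004]
-88 [0.373, 0.001, 0.005, -0.0, 0.03, 0.006]
```

Emit:
arm_command --pt "0.111 0 0 0 0.01 0.001 1" --pt "0.198 0 0 0 0.017 0.002 1" --pt "0.268 0 0 0 0.022 0.003 1" --pt "0.3 0 0 0 0.0245 0.0035 1" --pt "0.32 0 0 0 0.026 0.004 1"

```text
time: 19.65
eef_pos: [483.5, -107.2, 60.4]
orientation: [0.69, -0.155, 0.69, 0.153]
contact_force: [0.5, -2.5, -0.6]
finger_gap: 0.2
```

Run:
```python
from h import *
s=robot.get_state();p=pot();print(p,np.hypot(p[0],p[1]),np.degrees(np.arctan2(p[1],p[0])),s["contact_force"],tcp()[1].inv().apply(s["contact_force"]))
P0,R0=tcp()
for b in (-86,-87,-88,-89,-90): print(b,rel(*arc(b,80,61),P0,R0).round(4).tolist())
```

```text
[  6.8 -80.1  60.4] 80.38812101299544 -85.1475735980343 [ 0.48265227 -2.47983326 -0.55485672] [ 0.56256428 -2.44818803 -0.61667573]
-86 [0.0201, -0.0005, 0.003, -0.0006, 0.0011, 0.0004]
-87 [0.0375, -0.0005, 0.003, -0.0006, 0.0025, 0.0004]
-88 [0.055, -0.0005, 0.003, -0.0006, 0.0039, 0.0005]
-89 [0.0724, -0.0005, 0.003, -0.0006, 0.0053, 0.0006]
-90 [0.0899, -0.0004, 0.003, -0.0006, 0.0067, 0.0007]
```

Still the friction force only. I'll continue in small steps until the force rises.

Emit:
arm_command --pt "0.02 0 0 0 0.0014 0 1" --pt "0.037 0 0 0 0.0028 0 1" --pt "0.055 0 0 0 0.0042 0 1" --pt "0.055 0 0 0 0.0042 0 1"

```text
time: 20.15
eef_pos: [482.4, -105.4, 60.5]
orientation: [0.695, -0.136, 0.694, 0.132]
contact_force: [3.4, -8.2, -2.3]
finger_gap: 0.6
```

Emit:
arm_command --pt "0.01 0 0 0 0.0015 0 1" --pt "0.01 0 0 0 0.003 0 1" --pt "0.01 0 0 0 0.003 0 1"

```text
time: 20.52
eef_pos: [482.0, -104.6, 60.7]
orientation: [0.696, -0.133, 0.694, 0.128]
contact_force: [3.8, -10.5, -3.7]
finger_gap: 0.4
```

Run:
```python
from h import *
s=robot.get_state();p=pot();print(p,np.hypot(p[0],p[1]),np.degrees(np.arctan2(p[1],p[0])),s["contact_force"])
P0,R0=tcp()
b,B=np.radians(151.75),None
def ball(th):
    a=np.radians(20.8)+th; r=114-71*np.cos(a); z=67+71*np.sin(a); return np.array([r*np.cos(b),r*np.sin(b)]),z,r
for t in(2.15,2.0,1.8):
    q,z,r=ball(t);print(t,round(r),round(z),W(*q,z).round(1),proj("top",W(*q,z)).round(1),proj("side",W(*q,z)).round(1))
for c in("top","side"):print([(np.round(d["position"],1),d["confidence"]) for d in nets.spot_in(c,"lever_ball")])
Y=b+np.pi/2+YAW
print(np.degrees(Y))
for r,z in((80,150),):
  print(rel(W(-30,-80,150),R0,P0,R0).round(3).tolist())
im=imaging.camera("top")[:,:,::-1];sd=imaging.camera("side")[:,:,::-1]
cv2.imwrite("pics/l.png",np.hstack([cv2.resize(sd[150:250,265:365],None,fx=4,fy=4,interpolation=cv2.INTER_CUBIC),cv2.resize(im[160:260,285:385],None,fx=4,fy=4,interpolation=cv2.INTER_CUBIC)]))
```

```text
[  3.7 -80.6  60.7] 80.6848808637653 -87.3716419617675 [  3.80622282 -10.53523708  -3.68763605]
2.15 171 109 [581.1  96.2 108.7] [[294.3 191.2]] [[301.1 215. ]]
2.0 165 117 [580.1  89.3 116.9] [[297.1 191.2]] [[302.2 209.4]]
1.8 154 126 [578.5  78.5 125.9] [[301.6 191.5]] [[303.8 202.2]]
[(array([307.5, 195.8]), 0.56)]
[(array([304. , 210.6]), 0.57)]
171.74999999999997
[0.0, 0.0, 0.0, -0.09, 0.033, 0.001]
```

View pics/l.png

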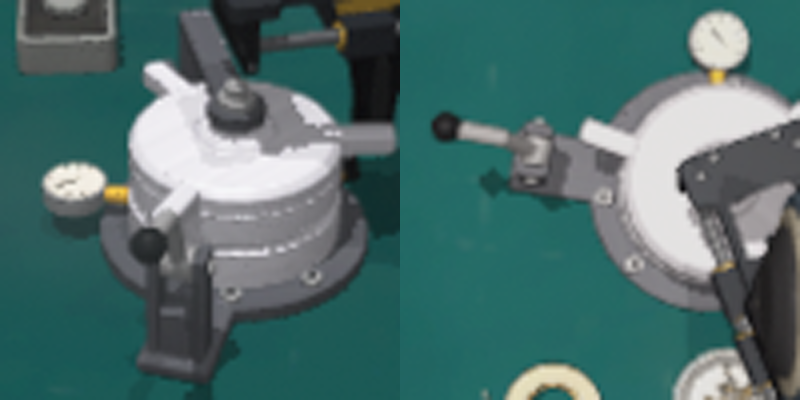

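The force rises stiffly (10.5 N) and top lug sits beside the lever at px (336,194): cap is home. The ball is at top px (296,191), side px (302,211). Next I grasp the ball.

```bash
cat >> h.py <<'E'
def ballp(th,C3=None):
    b=np.radians(151.75);a=np.radians(20.8)+th;r=114-71*np.cos(a);return W(r*np.cos(b),r*np.sin(b),67+71*np.sin(a))
LY=np.radians(-8.25)
E
python3 - <<'E'
from h import *
X=tri((296.2,191.2),(302.,211.));print(X.round(1),[ballp(t).round(1) for t in(2.0,2.05,2.1)])
P0,R0=tcp();A=axes(LY)
for P in([*P0[:2],170],[*X[:2],170],[X[0],X[1],X[2]-10]): print(rel(P,A,P0,R0).round(3).tolist())
print(R0.as_matrix().round(2))
E
```

```text
[580.2  91.4 114.7] [array([580.1,  89.3, 116.9]), array([580.5,  91.7, 114.3]), array([580.8,  94. , 111.6])]
[0.515, 0.003, 0.008, -0.109, -0.001, 0.0]
[0.515, 0.003, 0.008, -0.11, 0.146, 0.163]
[0.515, 0.003, 0.008, -0.045, 0.147, 0.162]
[[ 0.   -0.36  0.93]
 [-0.01  0.93  0.36]
 [-1.   -0.01  0.  ]]
```

Emit:
arm_command --pt "0 0 0 0 -0.012 0 1" --pt "0 0 0 -0.055 -0.012 0 1" --pt "0.1 0 0 -0.11 0.01 0.02 0.6" --pt "0.25 0 0 -0.11 0.045 0.055 0.4" --pt "0.4 0 0 -0.11 0.08 0.09 0.4" --pt "0.515 0.003 0.008 -0.11 0.115 0.13 0.4" --pt "0.515 0.003 0.008 -0.11 0.146 0.163 0.4" --pt "0.515 0.003 0.008 -0.11 0.146 0.163 0.4" --pt "0.515 0.003 0.008 -0.08 0.147 0.162 0.4"

```text
time: 21.85
eef_pos: [578.7, 97.1, 141.1]
orientation: [0.705, 0.052, 0.706, -0.047]
contact_force: [-0.3, -0.7, -1.3]
finger_gap: 51.7
```

Run:
```python
from h import *
s=robot.get_state();print(s["eef_pos"],s["finger_gap"],s["contact_force"],s["time"],np.round(s["joint_pos"],2))
A=axes(LY);X=np.array([580.2,91.4,114.7]);print(rel(X-[0,0,10],A).round(4).tolist())
Q=(ballp(2.05)-[0,0,10],A)
for t in np.arange(1.93,.0,-.12): print(round(t,2),rel(ballp(t)-[0,0,10],A,*Q)[3:].round(3).tolist())
```

```text
[578.71590439  97.09102027 141.11290694] 51.72417018645173 [-0.27962047 -0.70059469 -1.25739645] 21.85 [-0.07  0.42 -0.22  1.82  0.1   0.91 -0.47]
[0.0038, -0.0014, -0.0064, 0.0364, -0.0057, 0.0023]
1.93 [-0.006, -0.006, -0.0]
1.81 [-0.011, -0.013, -0.0]
1.69 [-0.016, -0.02, -0.0]
1.57 [-0.019, -0.028, -0.0]
1.45 [-0.022, -0.036, -0.0]
1.33 [-0.023, -0.044, -0.0]
1.21 [-0.024, -0.053, 0.0]
1.09 [-0.023, -0.061, -0.0]
0.97 [-0.022, -0.07, -0.0]
0.85 [-0.019, -0.078, -0.0]
0.73 [-0.016, -0.086, 0.0]
0.61 [-0.011, -0.093, -0.0]
0.49 [-0.006, -0.1, -0.0]
0.37 [-0.0, -0.106, -0.0]
0.25 [0.006, -0.111, -0.0]
0.13 [0.014, -0.116, -0.0]
0.01 [0.021, -0.119, 0.0]
```

Emit:
arm_command --pt "0.004 0 -0.006 0 -0.006 0.002 0.4" --pt "0.004 0 -0.006 0.02 -0.006 0.002 0.4" --pt "0.004 0 -0.006 0.036 -0.006 0.002 0.4" --pt "0.004 0 -0.006 0.036 -0.006 0.002 0.7" --pt "0.004 0 -0.006 0.036 -0.006 0.002 1" --pt "0.004 0 -0.006 0.036 -0.006 0.002 1" --pt "0.004 0 -0.006 0.036 -0.006 0.002 1" --pt "0.004 0 -0.006 0.036 -0.006 0.002 1" --newtons 10

```text
time: 22.85
eef_pos: [579.0, 90.1, 104.1]
orientation: [0.704, 0.051, 0.707, -0.052]
contact_force: [0.8, 0.6, 0.6]
finger_gap: 17.1
```

Ball gripped (17.1 mm). Swing it over.

Emit:
arm_command --pt "0 0 0 -0.006 -0.006 0 1" --pt "0 0 0 -0.011 -0.013 0 1" --pt "0 0 0 -0.016 -0.02 0 1" --pt "0 0 0 -0.019 -0.028 0 1" --pt "0 0 0 -0.022 -0.036 0 1" --pt "0 0 0 -0.023 -0.044 0 1" --pt "0 0 0 -0.024 -0.053 0 1" --pt "0 0 0 -0.023 -0.061 0 1" --pt "0 0 0 -0.022 -0.07 0 1" --pt "0 0 0 -0.019 -0.078 0 1"

```text
time: 24.1
eef_pos: [568.0, 12.4, 123.4]
orientation: [0.704, 0.051, 0.706, -0.052]
contact_force: [4.0, 0.6, 1.7]
finger_gap: 16.8
```

Run:
```python
from h import *
s=robot.get_state();print(s["eef_pos"],s["finger_gap"],s["contact_force"],s["time"])
A=axes(LY);P0,R0=tcp();off=np.array([-1,-1,0])
for t in(.85,.73,.61,.49,.37,.25,.13,.05): print(t,ballp(t).round(1),rel(ballp(t)-[0,0,10]+off,A,P0,R0).round(4).tolist())
```

```text
[568.03231796  12.42540424 123.40694936] 16.785245567077787 [4.00375903 0.61913733 1.65430886] 24.1
0.85 [569.3  14.7 133.5] [-0.0014, -0.003, 0.0012, -0.0001, 0.0013, 0.0001]
0.73 [568.2   7.  130. ] [-0.0014, -0.003, 0.0012, 0.0034, -0.0065, 0.0001]
0.61 [ 5.671e+02 -2.000e-01  1.257e+02] [-0.0014, -0.003, 0.0012, 0.0077, -0.0138, 0.0001]
0.49 [566.2  -6.9 120.5] [-0.0014, -0.003, 0.0012, 0.0129, -0.0205, 0.0001]
0.37 [565.3 -12.9 114.5] [-0.0014, -0.003, 0.0012, 0.0189, -0.0266, 0.0002]
0.25 [564.5 -18.2 107.8] [-0.0014, -0.003, 0.0012, 0.0256, -0.0319, 0.0002]
0.13 [563.9 -22.6 100.6] [-0.0014, -0.003, 0.0012, 0.0328, -0.0363, 0.0002]
0.05 [563.5 -25.   95.5] [-0.0014, -0.003, 0.0012, 0.038, -0.0388, 0.0002]
```

Emit:
arm_command --pt "0 0 0 0.0034 -0.0075 0.001 1" --pt "0 0 0 0.0077 -0.0148 0.001 1" --pt "0 0 0 0.0129 -0.0215 0.0015 1" --pt "0 0 0 0.0189 -0.0276 0.0015 1" --pt "0 0 0 0.0256 -0.033 0.0015 1" --pt "0 0 0 0.0328 -0.0373 0.0015 1" --pt "0 0 0 0.038 -0.0398 0.0015 1"

```text
time: 24.98
eef_pos: [562.6, -27.3, 84.1]
orientation: [0.703, 0.051, 0.707, -0.052]
contact_force: [4.0, -2.7, 2.4]
finger_gap: 17.0
```

Run:
```python
from h import *
s=robot.get_state();print(s["eef_pos"],s["finger_gap"],s["contact_force"],s["time"],pot())
print(ballp(0))
```

```text
[562.63763572 -27.28036643  84.14931319] 16.98244141222625 [ 3.99654415 -2.74017419  2.43973405] 24.975 [-41.3  21.6  84.1]
[563.3341772  -26.36550033  92.21259433]
```

Emit:
arm_command --pt "0 0 0 0.0015 -0.0005 0 1" --pt "0 0 0 0.003 -0.001 0 1" --pt "0 0 0 0.0035 -0.001 0 1" --pt "0 0 0 0.0035 -0.001 0 1"

```text
time: 25.48
eef_pos: [562.5, -28.3, 81.3]
orientation: [0.703, 0.051, 0.707, -0.052]
contact_force: [3.9, -4.6, 2.4]
finger_gap: 16.6
```

Emit:
arm_command --pt "0 0 0 0 0 0 0.7" --pt "0 0 0 0 0 0 0.5" --pt "0 0 0 -0.02 0 0 0.5" --pt "0 0 0 -0.045 0 0 0.6" --pt "0 0 0 -0.045 0.002 0.001 1" --pt "0 0 0 -0.045 0.002 0.001 1" --pt "0 0 0 -0.035 0.002 0.001 1" --pt "0 0 0 -0.025 0.002 0.001 1" --pt "0 0 0 -0.02 0.002 0.001 1"

```text
time: 26.6
eef_pos: [563.3, -26.4, 100.3]
orientation: [0.703, 0.051, 0.708, -0.052]
contact_force: [-3.7, -1.6, 15.4]
finger_gap: 1.7
```

Ball top at about 100.5 mm with 15 N, so the lever is shut (expected 101). Retreat clear and take the final look.

Emit:
arm_command --pt "0 0 0 0.0015 0 0 1" --pt "0 0 0 0.0015 0 0 1" --pt "0 0 0 -0.05 0 0 1" --pt "0 0 0 -0.11 0 0 1" --pt "0 0 0 -0.14 0.05 0 1" --pt "0 0 0 -0.14 0.1 0 1" --pt "0 0 0 -0.14 0.15 0 1" --pt "0 0 0 -0.14 0.2 0 1" --pt "0 0 0 -0.14 0.2 0 1"

```text
time: 27.72
eef_pos: [592.6, 178.0, 240.1]
orientation: [0.703, 0.049, 0.708, -0.048]
contact_force: [-0.2, 0.5, -0.1]
finger_gap: 0.3
```

Run:
```python
from h import *
s=robot.get_state();print(s["eef_pos"],s["contact_force"],s["time"])
im=imaging.camera("top")[:,:,::-1];sd=imaging.camera("side")[:,:,::-1]
cv2.imwrite("pics/z.png",np.hstack([cv2.resize(sd[150:250,265:365],None,fx=4,fy=4,interpolation=cv2.INTER_CUBIC),cv2.resize(im[160:280,305:405],None,fx=4,fy=4,interpolation=cv2.INTER_CUBIC)[:400]]))
print(proj("top",ballp(0)),proj("side",ballp(0)))
print(nets.spot_in("side","tape_roll")[:1],nets.spot_in("side","steel_dish")[:1])
```

```text
[592.61484076 177.96464918 240.13384484] [-0.20193606  0.50566796 -0.06321795] 27.725
[[346.61593721 200.81582723]] [[318.68022226 186.68345816]]
[{'position': [385.9, 241.9], 'confidence': 0.96}] [{'position': [382.1, 206.0], 'confidence': 0.71}]
```

Run:
```python
from h import *
for c,e in(("top",(346.6,200.8)),("side",(318.7,186.7))):
    g=cv2.cvtColor(imaging.camera(c),cv2.COLOR_RGB2GRAY)
    u,v=map(int,e);m=(g[v-12:v+13,u-12:u+13]<60).astype(np.uint8)
    n,_,st,ce=cv2.connectedComponentsWithStats(m)
    print(c,[(st[i,4],(ce[i]+[u-12,v-12]).round(1)) for i in range(1,n) if st[i,4]>8])
    for q in("lever_ball","cap_lug"): print(q,[(d["position"],d["confidence"]) for d in nets.spot_in(c,q)])
k=np.radians([141,21,-99])
L=[W(78*np.cos(a),78*np.sin(a),67) for a in k];print(proj("top",L).round(1),proj("side",L).round(1))
for t in(0,.1,.2):print(t,proj("top",ballp(t)),proj("side",ballp(t)))
```

```text
top [(np.int32(28), array([345.7, 200.6]))]
lever_ball [([330.4, 201.0], 0.54), ([364.3, 202.3], 0.4), ([322.6, 270.1], 0.19)]
cap_lug [([367.3, 213.3], 0.75)]
side [(np.int32(11), array([326.6, 180.4])), (np.int32(37), array([318.1, 186.8]))]
lever_ball [([311.9, 207.6], 0.65)]
cap_lug [([326.6, 192.4], 0.64)]
[[335.  194. ]
 [389.7 184.9]
 [371.1 237.1]] [[308.2 202.9]
 [305.6 169.2]
 [358.7 183.6]]
0 [[346.61593721 200.81582723]] [[318.68022226 186.68345816]]
0.1 [[345.61979316 200.32012005]] [[318.35108131 184.85514282]]
0.2 [[344.32880345 199.78603215]] [[317.93485517 183.28930041]]
```

```bash
python3 -c "
from cell import job;print(job.hand_in())"
```

```text
the job is handed in; nothing more can be done
None
```

The job is handed in at about 28 s of the 72 s allowed, and all four steps were carried out in the order asked.

- **Housing:** I chose the larger black one and laid it flat on the pot floor, open side up. A picture taken before the lid was closed showed it lying there.
- **Lid:** I swung it down and it seated at about 77 mm under 19 N. The picture afterwards matched the expected lug positions to within about 2 px.
- **Cap:** I pushed the lugs round clockwise in two strokes until the force rose stiffly from about 3 N to 10.5 N. One lug then stood beside the lever, where it should be when home.
- **Lever:** I gripped its ball, swung it over and pressed it down with 15 N. The ball's top was at about 100.5 mm, against 101 expected when shut. In both cameras the dark blob there is within 1 px of the predicted shut position.

**Last checks:**
- I could not view a final picture because the viewer's limit was used up, so the last check was numerical only.
- In that check the network's `lever_ball` detections (confidence 0.65 at best) disagreed with the blob. They seem to sit on the clevis or the hub.
- In the side camera, the last detections of the tape roll and the dish are within 2 px of where they started.
- The arm was clear of everything, with no contact force.

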